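# Hold a carving blank against the faceplate at gauge pressure

### The arm

A 6-joint arm with a two-finger parallel gripper is mounted at the origin on the work surface. World frame = base frame: x ahead of the robot, y to its left, z up, the work surface at z = 0. Lengths are in m, angles in degrees, forces in N, time in s.
With the tool pointing down it reaches from about 0.275 to 0.775 m from the base axis. Payload 14.6 kg.
Tool frame: the origin (TCP) lies midway between the tips of the shut fingers; the grasp point (between the pads) lies 19 mm behind it; y points along the fingers, x is the direction in which the jaws open and shut, and the axes are right-handed (so a half turn about y gives the same grasp; the last joint's range is limited). The gripper opens to 85 mm and grips with 20 to 120 N. Pads are 22 mm wide; open, the fingers measure 114 mm over their backs; the gripper's body (76 mm by 85 mm) begins 54 mm behind the grasp point. The pads swing forward as they close: fully open they stand 13 mm farther back than shut.
Start: joints at [58.94, 15.075, -2.767, 72.158, 0, 81.102], TCP at [0.198, 0.486, 0.231] pointing down, gripper open.
Joint ranges: [-151.79, 151.79], [-50.71, 97.33], [-67.44, 78.34], [-121.81, 120.89], [-77.56, 73.72], [-180, 180]. Speed limits (degrees/s): [108.29, 108.29, 147.25, 159.86, 180, 180].

### API

Orientations are given as a 3x3 rotation matrix whose columns are the frame's x, y, z axes.
In Python, from rig import state, get_image, calibration, manip, finder gives the robot as it stands.
- The arm moves only by the shell command python3 -m pendant 'ROWS' [OPENING] [FORCE]. ROWS is a JSON object of lists of equal length, an entry for each row: "dp": the shift along the tool's x, y, z in cm, a list of three; "spin": the turn about the tool's y in rad. In form: {"dp": [[tx, ty, tz], ...], "spin": [spin, ...]}. A call has 1 to 20 rows; each row is the pose to reach, as a shift and turn from the pose commanded when the call began, along the tool's axes at that moment; what a row does not reach only later rows make up. A row lasts 1/12 s, in which the tool goes at most 41.7 mm and 7.16 degrees, less where a joint would pass 70% of its speed; a pose out of reach is approached as far as the arm can. A call with a gripper value outside its range is refused whole. OPENING is the finger opening in cm, from 0 to 8.54, set as the call begins (- or left out, the last holds). The fingers move at their own pace and stop on an object; FORCE is the grip in N (left out, the last holds). Time passes only in rows, so rows that repeat a pose let the fingers close. It gives the time, the measured TCP pose, the force and the opening at its end, in the units of the state.
- state(): the state, without advancing time (a new reading comes with each control period).
- get_image(name): name is "scene" or "top"; returns the picture (420x560x3 uint8, red, green, blue); there is no depth.
- calibration(name): a dict with "camera_matrix" (3x3 intrinsics, pixels), "rvec" (rotation vector, rad) and "tvec" (3), from world to camera coordinates, as OpenCV has them. Camera axes: x right, y down, z forward; pixel columns grow to the right and rows downward; lengths in m; the calibration is good to about 2 mm. A picture is of the moment at which its call begins. calibration takes no time and is no camera call.
- manip.close_job(): hands the job in, once; it reports no verdict.
Trained networks look in the newest picture that a camera, given by its name, has taken for a name from the list of things; names that differ only in an ending like _2 or _b are one class to them, and where a whole thing is asked for, a point or a joint stands for the part that bears it (a point fixed in the world has none). Each returns a list of dicts, best first, with "score" (0 to 1); they miss things now and then, are a little off and sometimes report something else, mostly with a low value. They report only what shows in the picture. A call takes as long as a camera call. They do not tell look-alikes from the thing itself.
- finder.spot_in(query, camera): "location" ([x, y, z] in m, in world coordinates, good to about 4 mm: the middle of the surface that is visible of it).
The state is a dict: "clock": time; "joint_pos": joint angles; "joint_vel": joint speeds; "effort": joint torques, N m; "tool_pos": TCP position; "eef_rot": TCP orientation; "ft_force": force on the tool from outside, world axes, zero at the start; "torque": the same for the moment, N m; "finger_gap": finger opening in m.
Only numpy, scipy, OpenCV 4.12 (cv2) and the standard library are available. Lean on these libraries where they do the work, as an engineer would, in place of code of your own. Each camera call takes 0.05 s, during which the arm holds its last target.

### The job

First zero the push gauge on top of the carving stand's head: with the faceplate untouched, turn the knurled bezel until its broad zero mark stands at the tip of the resting needle. Then bring the half-carved block to the round upright faceplate, plain end first and flat on the bench, and press it square and centred against the plate until the needle stands between the two narrow band marks on the bezel, never driving the needle far past them. Finish while still holding it there with a steady push, so that someone can drive the screws from behind; leave the gouges and the sanding block where they lie.

Things in the scene. Friction and masses are not known exactly. Their poses are not given: they have to be found in the camera images.
- head: Fixed carving-stand head: steel foot 150 x 110 x 12 mm (local x -35 to 115 mm) with a grey block 100 x 70 mm (local x -30 to 70 mm) up to 100 mm above the bench. Origin on the bench under the head; its +x is the level direction in which the faceplate is pushed in (away from the block of wood), z up. The gauge stands on top, its axis at local x = 10 mm, y = 0.
- plate_face (a point): Centre of the front of the faceplate: an upright aluminium disc, 80 mm diameter, 10 mm thick, with six dark screw holes, on a spring spindle in front of the head. The point is 45 mm above the bench and, unpushed, at local x = -100 mm of the head; it moves with the plate. Its axes are parallel to the head's; +x points into the plate (push direction).
- plate (a joint): Travel of the faceplate into the head in m: 0 = out at rest, stop at 0.045. Spring of 600 N/m without preload, so 0.021 is about 12.6 N. The band marks of a zeroed gauge correspond to 0.016 and 0.026 (about 10 and 16 N).
- bezel (a joint): Angle of the gauge's bezel in rad, positive clockwise seen from above; 0 = its zero mark at the resting needle's tip. Stiff enough (0.06 N m of friction) to stay where it is left; limits +-1.7.
- bezel_top (a point): Centre of the bezel's top, on its vertical axis, 144 mm above the bench. The bezel is a knurled steel disc, 64 mm diameter, 18 mm high (126 to 144 mm above the bench), free below down to the block's top at 100 mm but for a neck of 36 mm diameter. A white dial face of 42 mm diameter lies on its middle, with the needle 3 mm above the bezel's top.
- zero_mark (a point): Middle of the broad black zero mark across the bezel's top rim, 26.5 mm from the bezel's axis. 0.96 and 1.56 rad clockwise from it (seen from above) the rim carries two narrow black bars joined by an arc: the band marks.
- needle_tip (a point): Tip of the black gauge needle, 20 mm from the bezel's axis. At rest it points from the axis along the head's -x (towards the faceplate); it turns clockwise from above by 0.06 rad per mm of plate travel, whatever the bezel's position.
- blank: Half-carved loose block of light wood, 130 long (own x) x 46 wide (own y) x 60 mm high, about 0.2 kg (varies), lying on the bench. Origin at the centre of its underside. A carved ear in relief (4 mm proud) covers the -x half of its top; the +x half and the +x end are plain.
- plain_end (a point): Centre of the block's plain +x end, 45 mm above its underside, 65 mm from its centre: the face to be pressed on the faceplate.
- gouge_a: Bystander: carving gouge, lying, 235 mm long, 24 mm thick wooden handle to its own -x (x -120 to -4 mm), steel blade to x = 115 mm.
- gouge_b: Bystander: another gouge just like it.
- sanding_block: Bystander: dark grey sanding block 100 x 60 x 35 mm (own x, y, z), origin under its centre.
There are look-alikes about, which are no part of the job. Of the things that look like the blank, the smallest one is meant.

How it is judged:
By the outcome, as a careful person would: the job done as asked, in the order asked, and still so for the second after the job is handed in, while the arm keeps its last pose, push and grip.
It also fails if it takes over 54 s, if anything falls off the work surface, if the arm or the gripper's body presses on something with over 40 N, if the wrist force passes 120 N, or if a joint passes its speed limit or range.

## Working session

There is one attempt and no reset: what is moved stays moved. The work goes in short steps, Python scripts to look and compute and a shell command to move; the robot and the scene stay as the last step left them, time stands still between calls to the robot, and variables do not carry over. Pictures are saved under pics/ and viewed, and the job is handed in when it is done.

```bash
mkdir -p pics; ls; python3 - <<'E'
from rig import state,get_image,calibration,finder
import cv2
for n in("scene","top"):
    cv2.imwrite(f"pics/{n}0.png",get_image(n)[:,:,::-1])
s=state();print(s)
for q in("head","bezel_top","zero_mark","needle_tip","plate_face","blank","plain_end","gouge_a","sanding_block"):
  for c in("scene","top"):
    print(q,c,[(round(d["score"],2),[round(float(v),3) for v in d["location"]]) for d in finder.spot_in(q,c)])
for n in("scene","top"): print(calibration(n))
E
```

```text
pics
{'clock': 0.1, 'joint_pos': array([ 5.89415854e+01,  1.50948673e+01, -2.79927213e+00,  7.21597380e+01,
        2.22188354e-04,  8.11017398e+01]), 'joint_vel': array([ 0.00242977, -0.11368123,  0.16578496,  0.00605342,  0.01561696,
        0.03899745]), 'effort': array([ 3.53499607e-03, -6.38580108e+01,  3.85062897e+01,  9.99846234e-03,
       -1.10782403e-04, -1.12191600e-05]), 'tool_pos': array([0.19790283, 0.48599969, 0.23088976]), 'eef_rot': array([[ 3.77196586e-01, -4.88453236e-04, -9.26133088e-01],
       [ 9.26132752e-01, -8.03531905e-04,  3.77196873e-01],
       [-9.28420518e-04, -9.99999558e-01,  1.49283048e-04]]), 'ft_force': array([-0.17958726,  0.29583754, -0.64870865]), 'torque': array([-0.05503829,  0.01219603,  0.04936092]), 'finger_gap': 0.08508544194072264}
head scene [(0.61, [0.533, 0.229, 0.067])]
head top [(0.58, [0.509, 0.219, 0.068])]
bezel_top scene [(0.72, [0.526, 0.234, 0.145])]
bezel_top top [(0.55, [0.51, 0.224, 0.142]), (0.29, [0.51, 0.217, 0.069])]
zero_mark scene [(0.82, [0.523, 0.232, 0.146])]
zero_mark top [(0.95, [0.514, 0.225, 0.14])]
needle_tip 
[... 835 characters left out ...]
7, [0.466, -0.187, 0.063])]
sanding_block scene [(0.56, [0.474, -0.362, 0.034])]
sanding_block top [(0.9, [0.466, -0.365, 0.035])]
{'camera_matrix': array([[459.11099394,   0.        , 278.0156752 ],
       [  0.        , 459.11099394, 210.70070117],
       [  0.        ,   0.        ,   1.        ]]), 'rvec': array([ 1.91077024,  1.9594948 , -0.53963268]), 'tvec': array([ 0.15156491, -0.40054174,  1.66097464])}
{'camera_matrix': array([[467.37895222,   0.        , 287.10799778],
       [  0.        , 467.37895222, 204.26281749],
       [  0.        ,   0.        ,   1.        ]]), 'rvec': array([ 2.18285086, -2.19892627,  0.05181512]), 'tvec': array([-0.12161115,  0.53659933,  1.22023079])}
```

View pics/scene0.png

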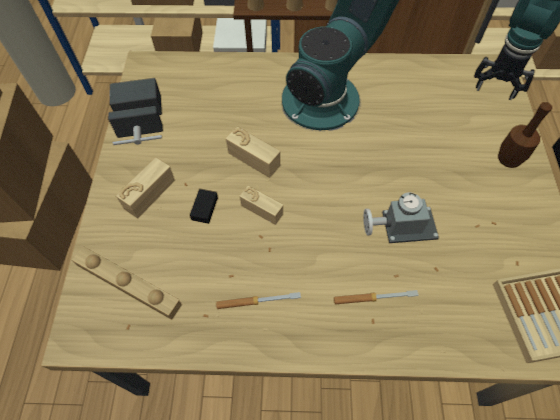

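View pics/top0.png

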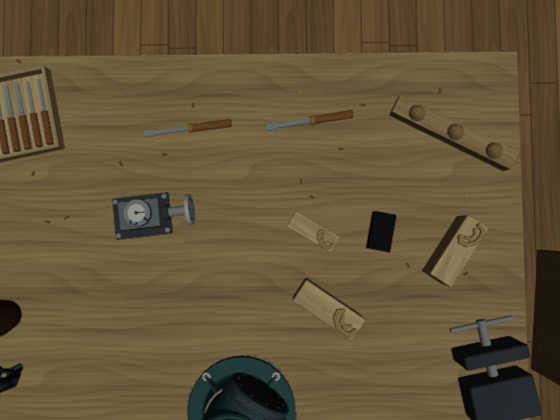

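```bash
python3 - <<'E'
import cv2
t=cv2.imread("pics/top0.png")
# where
from rig import calibration
import numpy as np
for n in("top","scene"):
    c=calibration(n); P=np.array([[.51,.224,.144],[.465,-.19,.06],[.517,.13,.05]])
    print(n,cv2.projectPoints(P,c["rvec"],c["tvec"],c["camera_matrix"],None)[0].reshape(-1,2))
    R=cv2.Rodrigues(c["rvec"])[0];print(-R.T@c["tvec"])
E
```

```text
top [[139.02080894 213.26246771]
 [312.62326574 230.95600752]
 [187.45557176 211.53213773]]
[ 0.46919642 -0.13342968  1.2464921 ]
scene [[407.03805936 201.06324224]
 [260.49294406 200.34172743]
 [367.97251363 219.01758625]]
[ 1.18023266 -0.09901951  1.2407612 ]
```

The picture shows three carved blocks. The smallest is at top pixel (313,231), with its ear towards the right and its plain end towards the head. The head is at (145,215) and its plate at (189,209). Next I'll zoom in.

```bash
python3 - <<'E'
import cv2,numpy as np
t=cv2.imread("pics/top0.png")
a=cv2.resize(t[185:245,105:205],None,fx=8,fy=8,interpolation=cv2.INTER_CUBIC)
a=cv2.convertScaleAbs(a,alpha=1.3)
cv2.imwrite("pics/z1.png",a)
b=cv2.resize(t[200:260,275:355],None,fx=8,fy=8,interpolation=cv2.INTER_CUBIC)
cv2.imwrite("pics/z2.png",cv2.convertScaleAbs(b,alpha=1.3))
s=cv2.imread("pics/scene0.png")
b=cv2.resize(s[180:250,355:445],None,fx=8,fy=8,interpolation=cv2.INTER_CUBIC)
cv2.imwrite("pics/z3.png",b)
E
```

```text
(no output)
```

View pics/z1.png

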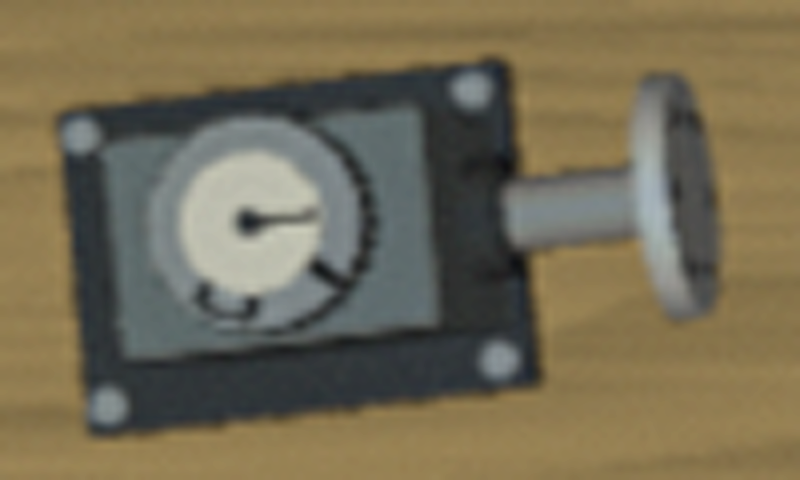

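View pics/z2.png

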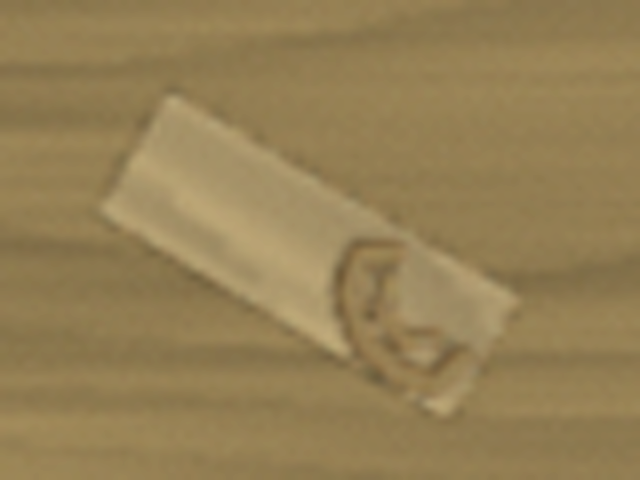

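View pics/z3.png

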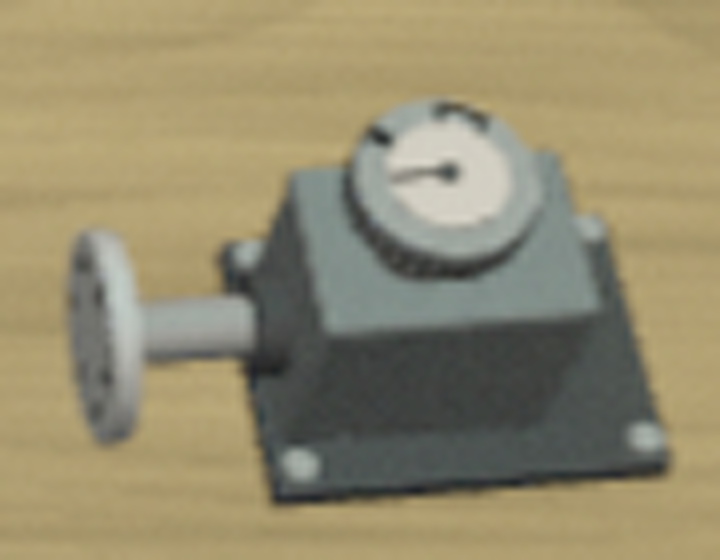

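```bash
cat > h.py <<'E'
import numpy as np,cv2
from rig import state,get_image,calibration,finder
def unproj(cam,px,z):
    c=calibration(cam);R=cv2.Rodrigues(c["rvec"])[0];o=-R.T@c["tvec"]
    px=np.atleast_2d(np.array(px,float))
    u=cv2.undistortPoints(px[:,None],c["camera_matrix"],None)[:,0]
    d=np.c_[u,np.ones(len(u))]@R
    return o+d*((z-o[2])/d[:,2])[:,None]
def proj(cam,P):
    c=calibration(cam);return cv2.projectPoints(np.atleast_2d(np.array(P,float)),c["rvec"],c["tvec"],c["camera_matrix"],None)[0][:,0]
def zp(px,off,f=8): return (np.array(px,float)+.5)/f-.5+np.array(off)
def fit(loc,W):
    loc=np.array(loc);W=W[:,:2];a=loc-loc.mean(0);b=W-W.mean(0)
    th=np.arctan2((a[:,0]*b[:,1]-a[:,1]*b[:,0]).sum(),(a*b).sum())
    R=np.array([[np.cos(th),-np.sin(th)],[np.sin(th),np.cos(th)]])
    t=W.mean(0)-R@loc.mean(0);return t,np.degrees(th),(W-(loc@R.T+t))*1e3
E
python3 - <<'E'
from h import *
np.set_printoptions(precision=4,suppress=True)
L=np.array([(-35,-55),(-35,55),(115,-55),(115,55)])/1e3
for cam,px,o in(("top",[(505,62),(540,382),(62,112),(90,432)],(105,185)),("scene",[(283,492),(222,240),(665,465),(605,228)],(355,180))):
    if cam=="scene": px=[px[1],px[0],px[3],px[2]]; px=[px[1],px[0],px[3],px[2]]
    print(cam,*fit(L,unproj(cam,zp(px,o),.012)))
bp={"top":[(252,222),(318,214),(326,274)],"scene":[(448,172),(393,180),(380,134)]}
for cam,o in(("top",(105,185)),("scene",(355,180))):
    P=np.vstack([unproj(cam,zp(bp[cam][:2],o),.147),unproj(cam,zp(bp[cam][2],o),.144)])
    d=P-P[0];print(cam,P[0],np.degrees(np.arctan2(d[1:,1],d[1:,0])),np.linalg.norm(d,axis=1))
# bezel outer circle & plate rough
print(unproj("top",zp([(678,193)],(105,185)),.045))
W=unproj("top",zp([(172,92),(102,210),(442,415),(520,298)],(275,200)),.06)
print("blank",W,fit(np.array([(65,-23),(65,23),(-65,23),(-65,-23)])/1e3*1,W))
E
```

```text
top [0.5134 0.2192] 96.03791420156853 [[-1.8332  0.9832]
 [ 1.5166  0.2773]
 [-1.5564 -1.0918]
 [ 1.8731 -0.1688]]
scene [0.5132 0.223 ] 94.97908862901336 [[-1.7863  4.2168]
 [ 0.0942  0.3101]
 [-3.0381 -2.8676]
 [ 4.7301 -1.6593]]
top [0.5122 0.23   0.147 ] [ -83.5099 -126.1852] [0.     0.0196 0.0263]
scene [0.5116 0.2328 0.147 ] [ -79.3638 -128.9008] [0.     0.0196 0.0271]
[[0.5245 0.1263 0.045 ]]
blank [[ 0.5157 -0.1485  0.06  ]
 [ 0.4785 -0.126   0.06  ]
 [ 0.413  -0.2329  0.06  ]
 [ 0.4497 -0.258   0.06  ]] (array([ 0.4642, -0.1913]), np.float64(58.562483593291425), array([[-2.0203, -0.5893],
       [-0.0384, -2.0877],
       [ 2.3046,  1.8956],
       [-0.2459,  0.7815]]))
```

```bash
cat >> h.py <<'E'
def go(x,y,z,yaw=None):
    s=state();R=s["eef_rot"];d=R.T@(np.array([x,y,z])-s["tool_pos"])*100
    cy=np.degrees(np.arctan2(R[1,0],R[0,0]));
    print("dp cm",d.round(2),"yaw now",round(cy,2),"" if yaw is None else "spin %.3f"%-np.radians((yaw-cy+180)%360-180))
E
python3 -c "
from h import *
go(.512,.231,.19)"
```

```text
dp cm [-11.8    4.13 -38.7 ] yaw now 67.84
```

```bash
python3 -m pendant '{"dp":[[-3,1,-9.7],[-6,2,-19.4],[-9,3,-29],[-11.8,4.1,-38.7],[-11.8,4.1,-38.7],[-11.8,4.1,-38.7],[-11.8,4.1,-38.7],[-11.8,4.1,-38.7],[-11.8,4.1,-38.7],[-11.8,4.1,-38.7],[-11.8,4.1,-38.7],[-11.8,4.1,-38.7],[-11.8,4.1,-38.7],[-11.8,4.1,-38.7],[-11.8,4.1,-38.7],[-11.8,4.1,-38.7]],"spin":[0,0,0,0,0,0,0,0,0,0,0,0,0,0,0,0]}' 8.5 30; python3 -c "
from h import *
go(.512,.231,.113)
cv2.imwrite('pics/s1.png',cv2.resize(get_image('scene')[120:270,300:500,::-1],None,fx=4,fy=4,interpolation=cv2.INTER_CUBIC))"
```

```text
clock: 2.33
tool_pos: [0.5113, 0.2317, 0.1906]
eef_rot: [[0.376, 0.0, -0.927], [0.927, 0.0, 0.376], [0.0, -1.0, -0.0]]
ft_force: [0.2, -0.5, -0.5]
finger_gap: 0.0851
dp cm [-0.04  7.76 -0.08] yaw now 67.92
```

View pics/s1.png

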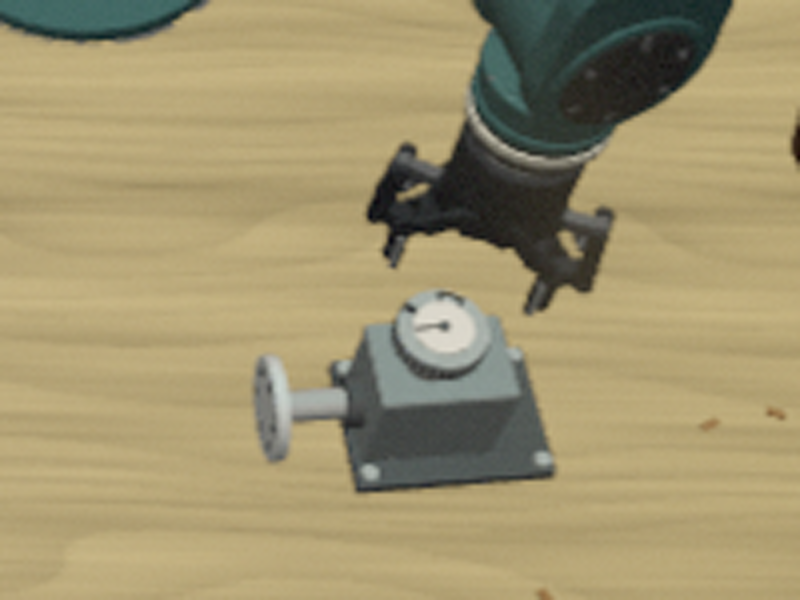

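The open fingers sit above the bezel on both sides (bezel at about (443,330) in the crop). Descending.

```bash
python3 -m pendant '{"dp":[[0,1.5,-0.1],[0,3,-0.1],[0,4.5,-0.1],[0,6,-0.1],[0,7,-0.1],[0,7.7,-0.1],[0,7.7,-0.1],[0,7.7,-0.1]],"spin":[0,0,0,0,0,0,0,0]}'; python3 -m pendant '{"dp":[[0,0,0],[0,0,0],[0,0,0],[0,0,0],[0,0,0],[0,0,0],[0,0,0],[0,0,0]],"spin":[0,0,0,0,0,0,0,0]}' 5.5 30;python3 -c "
from h import *
cv2.imwrite('pics/s2.png',cv2.resize(get_image('scene')[120:270,300:500,::-1],None,fx=4,fy=4,interpolation=cv2.INTER_CUBIC))"
```

```text
clock: 3.05
tool_pos: [0.5129, 0.2307, 0.1136]
eef_rot: [[0.377, 0.0, -0.926], [0.926, 0.0, 0.377], [0.0, -1.0, -0.0]]
ft_force: [0.6, 0.2, 0.3]
finger_gap: 0.0849
clock: 3.72
tool_pos: [0.5144, 0.2324, 0.115]
eef_rot: [[0.377, 0.004, -0.926], [0.926, 0.004, 0.377], [0.006, -1.0, -0.002]]
ft_force: [0.4, 11.5, 7.4]
finger_gap: 0.0632
```

View pics/s2.png

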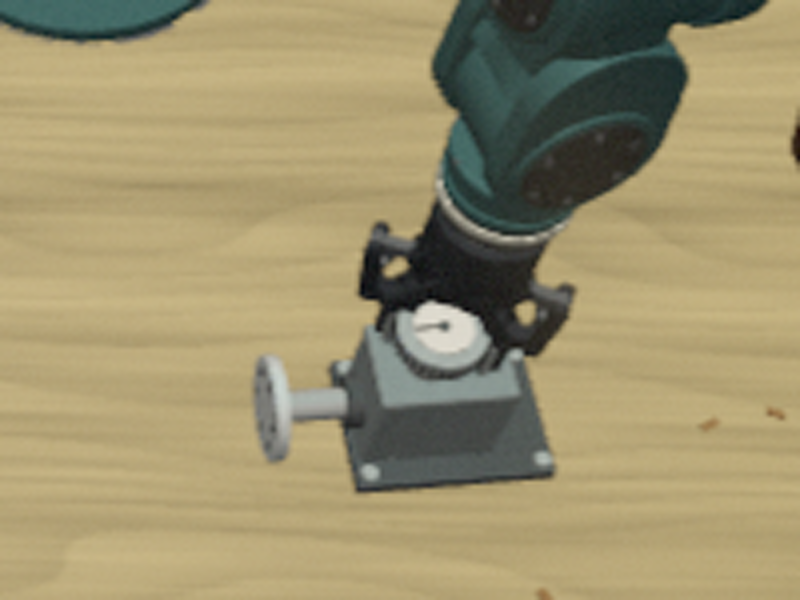

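```bash
python3 -m pendant '{"dp":[[0.1,0,0],[0.1,0,0],[0.1,0,0],[0.1,0,0],[0.1,0,0],[0.1,0,0],[0.1,0,0],[0.1,0,0],[0.1,0,0],[0.1,0,0],[0.1,0,0]],"spin":[-0.08,-0.16,-0.24,-0.32,-0.4,-0.48,-0.56,-0.64,-0.7,-0.76,-0.76]}'; python3 -c "
from h import *
a=[]
for k,n,o in((0,'scene',(370,175)),(1,'top',(100,180))):
    im=get_image(n);cv2.imwrite(f'pics/{n}3.png',im[:,:,::-1]);a.append(cv2.resize(im[o[1]:o[1]+70,o[0]:o[0]+70,::-1],None,fx=8,fy=8,interpolation=cv2.INTER_CUBIC)[:,:400])
a=[cv2.resize(x,(400,560)) if 0 else x for x in a]
cv2.imwrite('pics/s3.png',np.hstack(a))"
```

```text
clock: 4.68
tool_pos: [0.5143, 0.2343, 0.115]
eef_rot: [[-0.37, 0.003, -0.929], [0.929, 0.007, -0.37], [0.005, -1.0, -0.005]]
ft_force: [-0.6, 18.0, 8.2]
finger_gap: 0.063
```

View pics/s3.png

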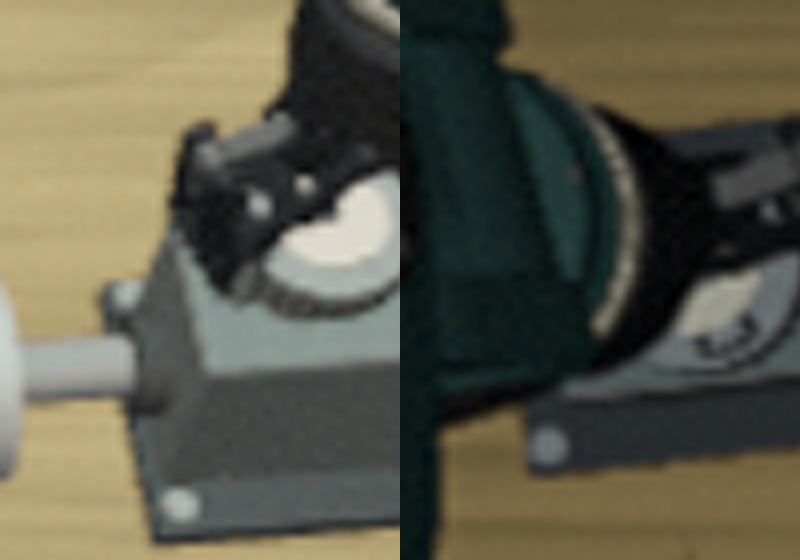

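```bash
python3 -m pendant '{"dp":[[0,0,0],[0,0,0],[0,0,0],[0,0,0],[0,-2,0],[0,-4,0],[0,-7,0],[0,-9,-1],[0,-9,4],[0,-9,8],[0,-9,12],[0,-9,12],[0,-9,12]],"spin":[0,0,0,0,0,0,0,0,0,0,0,0,0]}' 8.5; python3 -c "
from h import *
a=[]
for k,n,o in((0,'scene',(370,175)),(1,'top',(105,185))):
    im=get_image(n);cv2.imwrite(f'pics/{n}4.png',im[:,:,::-1]);a.append(cv2.resize(im[o[1]:o[1]+50,o[0]:o[0]+60,::-1],None,fx=10,fy=10,interpolation=cv2.INTER_CUBIC)[:,100:500])
cv2.imwrite('pics/s4.png',np.hstack(a))
go(.4642,-.1913,.15,148.6)"
```

```text
clock: 5.87
tool_pos: [0.3995, 0.187, 0.2038]
eef_rot: [[-0.364, 0.0, -0.931], [0.931, -0.0, -0.364], [-0.0, -1.0, -0.0]]
ft_force: [0.5, -0.1, 0.2]
finger_gap: 0.0847
dp cm [-37.56   5.37   8.05] yaw now 111.37 spin -0.650
```

View pics/s4.png

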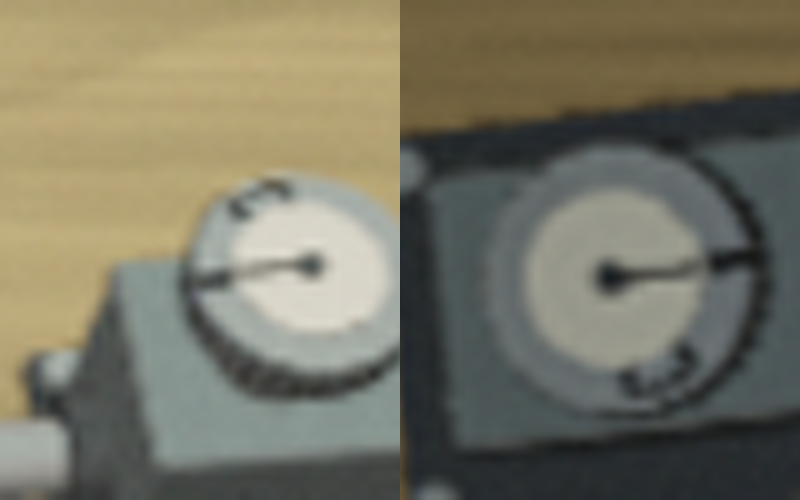

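View pics/top4.png

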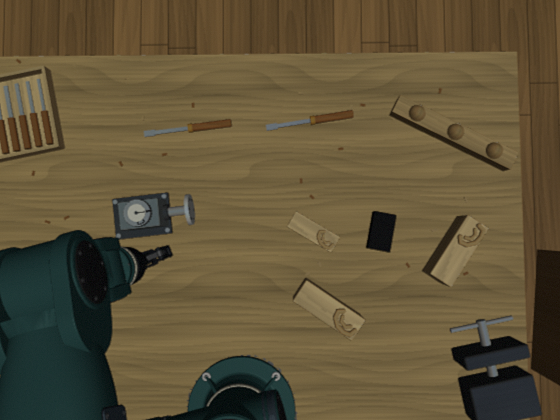

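```bash
python3 - <<'E'
from h import *
Y=np.radians(96.2)
for cam,o,pc,pt,pm,axis in(("top",(105,185),(311,277),(395,268),(435,259),0),("scene",(370,175),(413,264),(335,275),(310,281),0)):
    c=unproj(cam,zp(pc,o,10),.147)[0];t=unproj(cam,zp(pt,o,10),.147)[0];m=unproj(cam,zp(pm,o,10),.144)[0]
    a=lambda v:np.degrees(np.arctan2(v[1],v[0]))
    print(cam,c,"needle",a(t-c),"mark",a(m-c),np.linalg.norm(m-c))
    im=cv2.imread(f"pics/{cam}4.png",0).astype(float)
    best=[]
    C=c.copy()
    # angular darkness profile on ring r 24..29
    th=np.radians(np.arange(-130,-40,.5))
    for rr,z in((np.arange(.0235,.0295,.0005),.144),(np.arange(.006,.018,.0005),.147)):
        prof=[]
        for q in th:
            P=np.c_[C[0]+rr*np.cos(q),C[1]+rr*np.sin(q),np.full(len(rr),z)]
            uv=proj(cam,P).astype(np.float32)
            prof.append(cv2.remap(im.astype(np.float32),uv[:,:1],uv[:,1:],cv2.INTER_LINEAR).mean())
        p=np.array(prof);i=p.argmin();w=np.clip(np.percentile(p,60)-p,0,None);sel=abs(np.degrees(th-th[i]))<15
        print(z,np.degrees(th[i]),np.degrees((w*th)[sel].sum()/w[sel].sum()))
E
```

```text
top [0.51233745 0.23101982 0.147     ] needle -84.30748825526551 mark -81.65327162929417 0.02881792389566287
0.144 -83.0 -81.82011357780631
0.147 -87.5 -85.92785888256977
scene [0.51125322 0.23366801 0.147     ] needle -79.64052147653531 mark -81.38484181166778 0.028623258211235177
0.144 -80.5 -81.59120853100329
0.147 -87.5 -85.59387441443457
```

The zero mark is now at the needle tip. In both cameras it looks about 2.5° too far counter-clockwise, so I'll make a short correction.

```bash
python3 -c "
from h import *
go(.5128,.2325,.114)"
python3 -m pendant '{"dp":[[0,0,-4],[0,0,-8],[0.1,1,-12],[0.1,3,-12.2],[0.1,5,-12.2],[0.1,7,-12.2],[0.1,8.9,-12.2],[0.1,8.9,-12.2],[0.1,8.9,-12.2]],"spin":[0,0,0,0,0,0,0,0,0]}'; python3 -c "
from h import *
go(.5128,.2325,.114)"
```

```text
dp cm [  0.13   8.99 -11.91] yaw now 111.37 
clock: 6.72
tool_pos: [0.5152, 0.2333, 0.1136]
eef_rot: [[-0.365, -0.002, -0.931], [0.931, -0.001, -0.365], [0.0, -1.0, 0.002]]
ft_force: [-0.3, 1.0, 0.9]
finger_gap: 0.085
dp cm [ 0.01 -0.04  0.25] yaw now 111.38
```

```bash

python3 -m pendant '{"dp":[[0,0,0.2],[0,0,0.2],[0,0,0.2],[0,0,0.2],[0,0,0.2],[0,0,0.2],[0,0,0.2],[0,0,0.2],[0,0,0.2],[0,0,0.2]],"spin":[0,0,0,0,0,0,0,0.045,0.045,0.045]}' 5.5 30
python3 -m pendant '{"dp":[[0,0,0],[0,0,0],[0,0,0],[0,0,0],[0,-2,0],[0,-4,0],[0,-7,0],[0,-9,-1],[0,-9,4],[0,-9,8],[0,-9,12],[0,-9,12]],"spin":[0,0,0,0,0,0,0,0,0,0,0,0]}' 8.5; python3 -c "
from h import *
a=[]
for k,n,o in((0,'scene',(370,175)),(1,'top',(105,185))):
    im=get_image(n);cv2.imwrite(f'pics/{n}5.png',im[:,:,::-1]);a.append(cv2.resize(im[o[1]:o[1]+50,o[0]:o[0]+60,::-1],None,fx=10,fy=10,interpolation=cv2.INTER_CUBIC)[:,100:500])
cv2.imwrite('pics/s5.png',np.hstack(a))
go(.4642,-.1913,.15,148.6)"
```

```text
clock: 7.55
tool_pos: [0.5132, 0.2338, 0.116]
eef_rot: [[-0.323, 0.002, -0.946], [0.946, 0.003, -0.323], [0.003, -1.0, -0.003]]
ft_force: [-4.5, 8.9, 5.9]
finger_gap: 0.0636
clock: 8.55
tool_pos: [0.3934, 0.1921, 0.2042]
eef_rot: [[-0.323, -0.003, -0.947], [0.947, -0.001, -0.323], [-0.0, -1.0, 0.003]]
ft_force: [1.6, 0.9, 1.8]
finger_gap: 0.0851
dp cm [-38.54   5.49   6.14] yaw now 108.8 spin -0.695
```

View pics/s5.png

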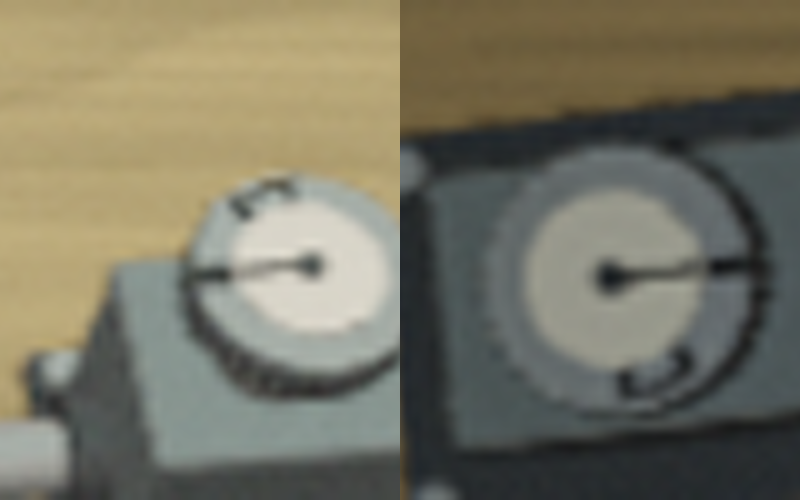

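The mark now lines up with the needle: top crop (735,264), scene crop (210,276). Next, the block.

```bash

python3 -m pendant '{"dp":[[-4,0.5,0.6],[-8,1,1.2],[-12,1.5,2],[-16,2,2.5],[-20,2.5,3.1],[-24,3,4],[-28,3.5,4.5],[-32,4.5,5.1],[-36,5,6],[-38.5,5.5,6.1],[-38.5,5.5,6.1],[-38.5,5.5,6.1],[-38.5,5.5,6.1],[-38.5,5.5,6.1]],"spin":[-0.08,-0.16,-0.24,-0.32,-0.4,-0.48,-0.56,-0.64,-0.695,-0.695,-0.695,-0.695,-0.695,-0.695]}' 8.5;  python3 -c "
from h import *
for n in('scene','top'):
    im=get_image(n);cv2.imwrite(f'pics/{n}6.png',im[:,:,::-1])
cv2.imwrite('pics/s6.png',cv2.resize(im[180:280,250:390,::-1],None,fx=5,fy=5,interpolation=cv2.INTER_CUBIC))
im=get_image('scene');cv2.imwrite('pics/s6b.png',cv2.resize(im[140:260,200:340,::-1],None,fx=5,fy=5,interpolation=cv2.INTER_CUBIC))
go(.4642,-.1913,.014,148.6)"
```

```text
clock: 9.82
tool_pos: [0.4659, -0.1897, 0.1494]
eef_rot: [[-0.854, 0.0, -0.52], [0.52, 0.0, -0.854], [-0.0, -1.0, -0.0]]
ft_force: [-0.1, 0.1, 0.7]
finger_gap: 0.085
dp cm [ 0.06 13.56  0.23] yaw now 148.7 spin 0.002
```

View pics/s6b.png

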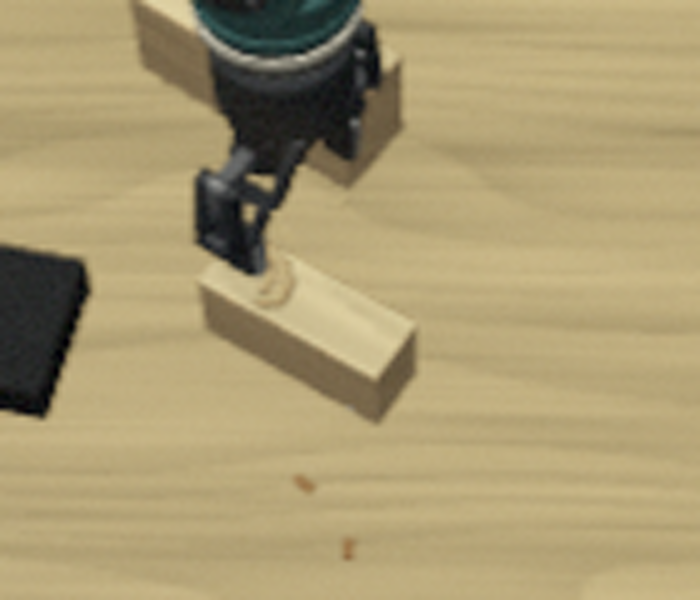

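The block's plain end is at crop (395,370), and the fingers are over its flanks. Descending and gripping.

```bash

python3 -m pendant '{"dp":[[0,3,0.2],[0,6,0.2],[0,9,0.2],[0,11,0.2],[0,12.5,0.2],[0,13.5,0.2],[0,13.5,0.2],[0,13.5,0.2]],"spin":[0,0,0,0,0,0,0,0]}';python3 -m pendant '{"dp":[[0,0,0],[0,0,0],[0,0,0],[0,0,0],[0,0,0],[0,0,0],[0,0,0],[0,0,0],[0,0,0],[0,0,0],[0,0,0],[0,0,0]],"spin":[0,0,0,0,0,0,0,0,0,0,0,0]}' 3.5 60
```

```text
clock: 10.63
tool_pos: [0.4646, -0.1916, 0.0145]
eef_rot: [[-0.854, -0.0, -0.52], [0.52, 0.0, -0.854], [0.0, -1.0, -0.0]]
ft_force: [0.4, -0.6, 0.6]
finger_gap: 0.0852
clock: 11.63
tool_pos: [0.4649, -0.1922, 0.0151]
eef_rot: [[-0.854, 0.001, -0.521], [0.521, -0.0, -0.854], [-0.001, -1.0, -0.0]]
ft_force: [-1.6, 1.7, 9.3]
finger_gap: 0.0456
```

```bash
python3 - <<'E'
from h import *
from scipy.optimize import least_squares
T=[(505,62),(540,382),(62,112),(90,432),(103,140),(420,100),(440,328),(125,360),(250,222)]
L=[(-35,-55,12),(-35,55,12),(115,-55,12),(115,55,12),(70,-35,100),(-30,-35,100),(-30,35,100),(70,35,100),(10,0,147)]
S=[(275,500),(222,240),(665,468),(605,225),(600,305),(325,332),(293,172),(560,152),(448,172)]
L2=[(-35,-55,12),(-35,55,12),(115,-55,12),(115,55,12),(70,-35,100),(-30,-35,100),(-30,35,100),(70,35,100),(10,0,147)]
D={"top":(np.array(L)/1e3,zp(T,(105,185))),"scene":(np.array(L2)/1e3,zp(S,(355,180)))}
def res(p,cams):
    c,s=np.cos(p[2]),np.sin(p[2]);r=[]
    for k in cams:
        l,px=D[k];W=np.c_[p[0]+c*l[:,0]-s*l[:,1],p[1]+s*l[:,0]+c*l[:,1],l[:,2]]
        r.append((proj(k,W)-px))
    return np.vstack(r).ravel()
for cams in(["top"],["scene"],["top","scene"]):
    o=least_squares(res,[.513,.22,np.radians(96)],args=(cams,),loss="soft_l1");x=o.x
    print(cams,x[:2].round(4),np.degrees(x[2]).round(2),"plate",(x[:2]-.1*np.array([np.cos(x[2]),np.sin(x[2])])).round(4),o.fun.reshape(-1,2).round(1).tolist())
E
```

```text
['top'] [0.5132 0.2195] 96.05 plate [0.5237 0.1201] [[0.2, -0.6], [-0.0, 0.6], [-0.5, -0.5], [-0.2, 0.8], [-0.4, -0.4], [0.3, 0.0], [0.6, -0.2], [-0.5, 0.4], [0.5, 0.0]]
['scene'] [0.5134 0.2226] 95.31 plate [0.5227 0.123 ] [[-0.4, -0.4], [-0.3, 0.1], [1.0, 0.4], [0.1, -1.1], [0.7, 1.5], [-0.1, 0.4], [-0.7, -0.8], [0.1, -0.4], [-0.1, 0.3]]
['top', 'scene'] [0.5134 0.2208] 95.74 plate [0.5234 0.1213] [[-0.1, -0.6], [-0.6, 0.7], [-0.9, -0.8], [-0.8, 0.5], [-0.8, -0.6], [-0.1, 0.0], [0.0, -0.2], [-1.1, 0.2], [-0.0, -0.1], [-0.8, -0.3], [-1.0, 0.1], [0.5, 0.1], [-0.7, -1.3], [0.1, 1.3], [-0.7, 0.4], [-1.4, -0.8], [-0.6, -0.6], [-0.7, 0.2]]
```

```bash
python3 -c "
from h import *
go(.5339,.0212,.035,185.9)"
```

```text
dp cm [  5.21  -1.99 -21.81] yaw now 148.63 spin -0.650
```

```bash
python3 -m pendant '{"dp":[[0,-1,0],[0.5,-2,-2],[1.1,-2,-4.5],[1.8,-2,-7],[2.4,-2,-10],[3,-2,-13],[3.6,-2,-15.5],[4.2,-2,-18],[4.8,-2,-20.5],[5.2,-2,-21.8],[5.2,-2,-21.8],[5.2,-2,-21.8],[5.2,-2,-21.8]],"spin":[0,-0.05,-0.12,-0.2,-0.28,-0.36,-0.44,-0.52,-0.6,-0.65,-0.65,-0.65,-0.65]}'; python3 -c "
from h import *
go(.5339,.0212,.0151,185.9)"
```

```text
clock: 12.72
tool_pos: [0.5335, 0.0207, 0.0343]
eef_rot: [[-0.995, -0.0, 0.101], [-0.101, -0.0, -0.995], [0.0, -1.0, 0.0]]
ft_force: [-0.1, -0.5, -2.3]
finger_gap: 0.0452
dp cm [-0.05  1.92 -0.05] yaw now -174.2 spin -0.002
```

```bash
python3 -m pendant '{"dp":[[0,1,0],[0,1.7,0],[0,1.9,0],[0,1.95,0],[0,1.95,0]],"spin":[0,0,0,0,0]}'; python3 -c "
from h import *
for n in('scene','top'):
    im=get_image(n);cv2.imwrite(f'pics/{n}7.png',im[:,:,::-1])
    o=(130,180) if n=='top' else (290,180)
    cv2.imwrite(f'pics/{n}7z.png',cv2.resize(im[o[1]:o[1]+75,o[0]:o[0]+130,::-1],None,fx=6,fy=6,interpolation=cv2.INTER_CUBIC))
go(.5339,.0212,.0151,185.9)"
```

```text
clock: 13.13
tool_pos: [0.5331, 0.0203, 0.0151]
eef_rot: [[-0.995, -0.001, 0.101], [-0.101, -0.001, -0.995], [0.001, -1.0, 0.001]]
ft_force: [-4.5, -2.3, 7.4]
finger_gap: 0.0457
dp cm [-0.08  0.   -0.08] yaw now -174.23 spin -0.002
```

View pics/scene7z.png

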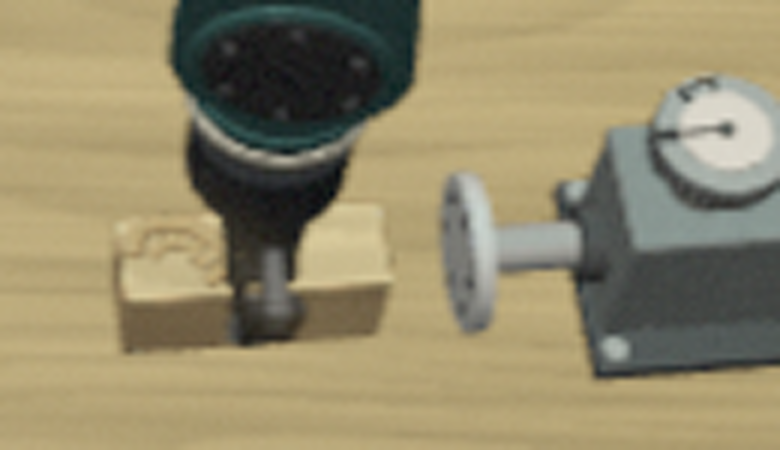

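View pics/top7z.png

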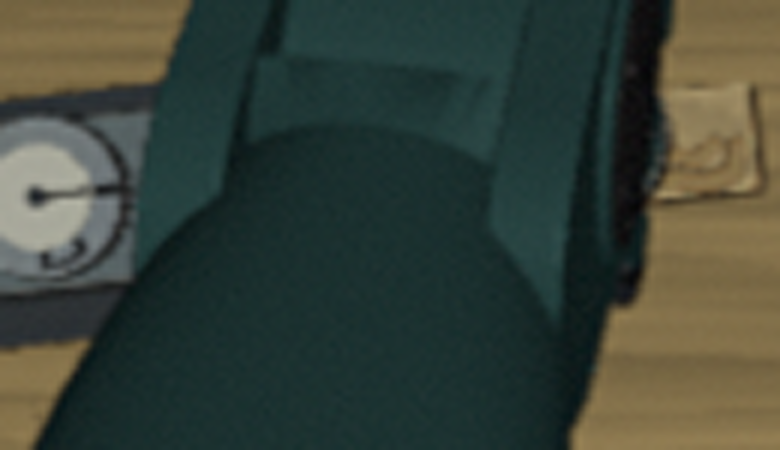

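```bash
python3 - <<'E'
from h import *
W=unproj("scene",zp([(391,284),(384,206),(122,303),(115,226)],(290,180),6),.06);print(W.round(4))
m=W[:2,:2].mean(0);print("end mid",m, "corner rear mid",W[2:,:2].mean(0))
for p,y in(((.5227,.123),95.31),((.5236,.1207),95.9)):
    u=np.array([np.cos(np.radians(y)),np.sin(np.radians(y))]);n=np.array([-u[1],u[0]]);d=m-np.array(p);print("along",d@u,"lat",d@n)
d=m-W[2:,:2].mean(0);print("yaw",np.degrees(np.arctan2(d[1],d[0])))
# plate rim predicted in the zoom
for p,y in(((.5227,.123),95.31),((.5236,.1207),95.9)):
    u=np.array([np.cos(np.radians(y)),np.sin(np.radians(y))]);n=np.array([-u[1],u[0]])
    P=[(*(np.array(p)+n*.04*np.cos(a)),.045+.04*np.sin(a)) for a in np.radians([0,90,180,270])]
    print(((proj("scene",P)-(290,180))*6).round(0).tolist())
E
```

```text
[[ 0.5496  0.088   0.06  ]
 [ 0.5062  0.087   0.06  ]
 [ 0.5628 -0.042   0.06  ]
 [ 0.5203 -0.0452  0.06  ]]
end mid [0.52792331 0.08750074] corner rear mid [ 0.54150691 -0.04355446]
along -0.03583030777601126 lat -0.0019156329824981905
along -0.03346780412738425 lat -0.0008877677016772838
yaw 95.91745958479775
[[440.0, 179.0], [465.0, 209.0], [466.0, 321.0], [441.0, 287.0]]
[[435.0, 180.0], [461.0, 211.0], [462.0, 323.0], [436.0, 288.0]]
```

```bash
python3 -m pendant '{"dp":[[0,0,-0.8],[0,0,-1.6],[0,0,-2.4],[0,0,-2.8],[0,0,-3.1],[0,0,-3.4],[0,0,-3.7],[0,0,-4],[0,0,-4.2],[0,0,-4.4],[0,0,-4.4]],"spin":[0,0,0,0,0,0,0,0,0,0,0]}'; python3 -c "
from h import *
for n in('scene','top'):
    im=get_image(n);cv2.imwrite(f'pics/{n}8.png',im[:,:,::-1])
    o=(120,180) if n=='top' else (310,180)
    cv2.imwrite(f'pics/{n}8z.png',cv2.resize(im[o[1]:o[1]+75,o[0]:o[0]+130,::-1],None,fx=6,fy=6,interpolation=cv2.INTER_CUBIC))
"
```

```text
clock: 14.15
tool_pos: [0.5295, 0.0649, 0.0151]
eef_rot: [[-0.995, 0.001, 0.102], [-0.102, -0.001, -0.995], [-0.001, -1.0, 0.001]]
ft_force: [0.3, -7.3, 6.1]
finger_gap: 0.0454
```

View pics/scene8z.png

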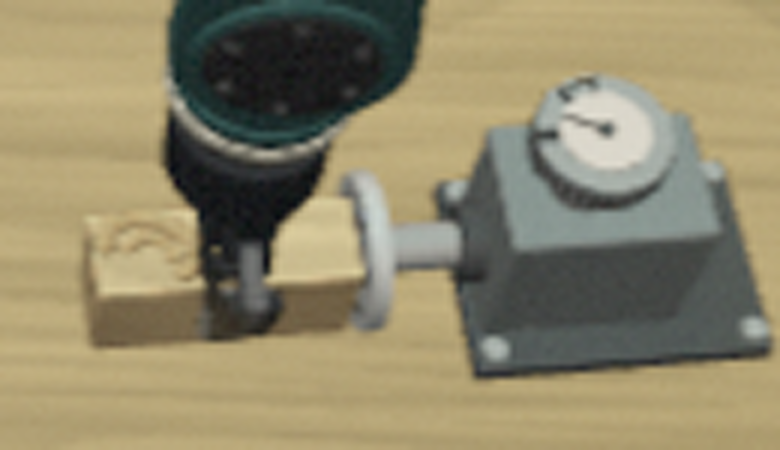

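View pics/top8z.png

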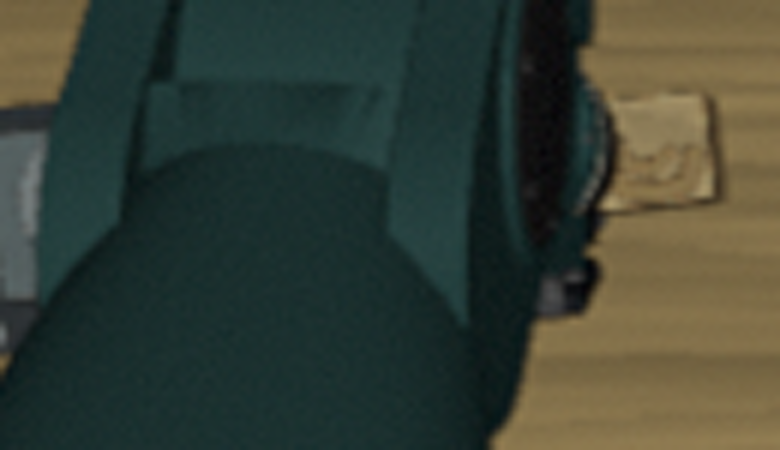

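```bash
cat >> h.py <<'E'
def needle(hub,tip,off,f=6,cam="scene"):
    P=unproj(cam,zp([hub,tip],off,f),.147);d=P[1]-P[0];a=np.degrees(np.arctan2(d[1],d[0]));print("needle",a,"r",np.linalg.norm(d),"travel mm",np.radians(-84.2-a)/.06)
E
python3 -c "
from h import *
needle((606,129),(566,117),(310,180))"
```

```text
needle -109.13493754788624 r 0.018719730026005 travel mm 7.2532793164962674
```

```bash
python3 -m pendant '{"dp":[[0,0,-0.2],[0,0,-0.4],[0,0,-0.6],[0,0,-0.8],[0,0,-1],[0,0,-1.1],[0,0,-1.1],[0,0,-1.1]],"spin":[0,0,0,0,0,0,0,0]}'; python3 -c "
from h import *
n='scene'
im=get_image(n);cv2.imwrite(f'pics/{n}9.png',im[:,:,::-1])
o=(355,180)
a=cv2.resize(im[o[1]:o[1]+60,o[0]:o[0]+80,::-1],None,fx=10,fy=10,interpolation=cv2.INTER_CUBIC)
cv2.imwrite(f'pics/{n}9z.png',a)
"
```

```text
clock: 14.92
tool_pos: [0.5284, 0.075, 0.0151]
eef_rot: [[-0.995, 0.001, 0.102], [-0.102, -0.003, -0.995], [-0.001, -1.0, 0.003]]
ft_force: [-0.3, -13.6, 6.0]
finger_gap: 0.0453
```

View pics/scene9z.png

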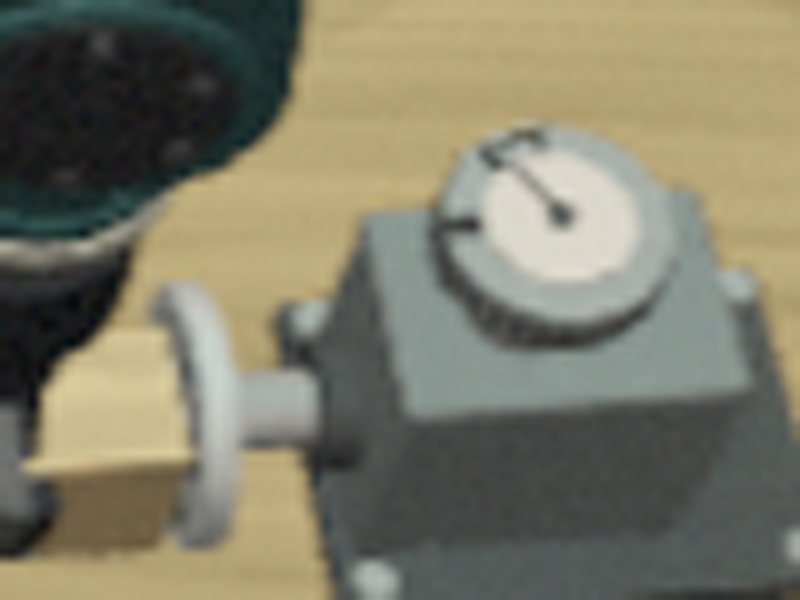

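```bash
python3 -c "
from h import *
for t in((510,160),(493,155),(540,139),(460,224)): needle((562,214),t,(355,180),10)"
```

```text
needle -144.42489841907872 r 0.02134759836242341 travel mm 17.518712818200854
needle -138.1127996781204 r 0.025408614364279825 travel mm 15.682597722522337
needle -172.28586019919933 r 0.024683464051058895 travel mm 25.623138082124274
needle -82.37393798251723 r 0.02872159048531886 travel mm -0.5311799091780763
```

```bash
python3 -m pendant '{"dp":[[0,0,-0.15],[0,0,-0.3],[0,0,-0.36],[0,0,-0.36],[0,0,-0.36],[0,0,-0.36]],"spin":[0,0,0,0,0,0]}'; python3 -c "
from h import *
n='scene'
im=get_image(n);cv2.imwrite(f'pics/{n}10.png',im[:,:,::-1])
o=(355,180)
a=cv2.resize(im[o[1]:o[1]+60,o[0]:o[0]+80,::-1],None,fx=10,fy=10,interpolation=cv2.INTER_CUBIC)
cv2.imwrite(f'pics/{n}10z.png',a)
o=(305,200)
a=cv2.resize(im[o[1]:o[1]+50,o[0]:o[0]+80,::-1],None,fx=10,fy=10,interpolation=cv2.INTER_CUBIC)
cv2.imwrite(f'pics/{n}10y.png',a)
im=get_image('top');cv2.imwrite(f'pics/top10.png',im[:,:,::-1])
"
```

```text
clock: 15.47
tool_pos: [0.5281, 0.0782, 0.0151]
eef_rot: [[-0.995, 0.001, 0.102], [-0.102, -0.003, -0.995], [-0.0, -1.0, 0.004]]
ft_force: [-0.3, -16.6, 6.9]
finger_gap: 0.045
```

View pics/scene10z.png

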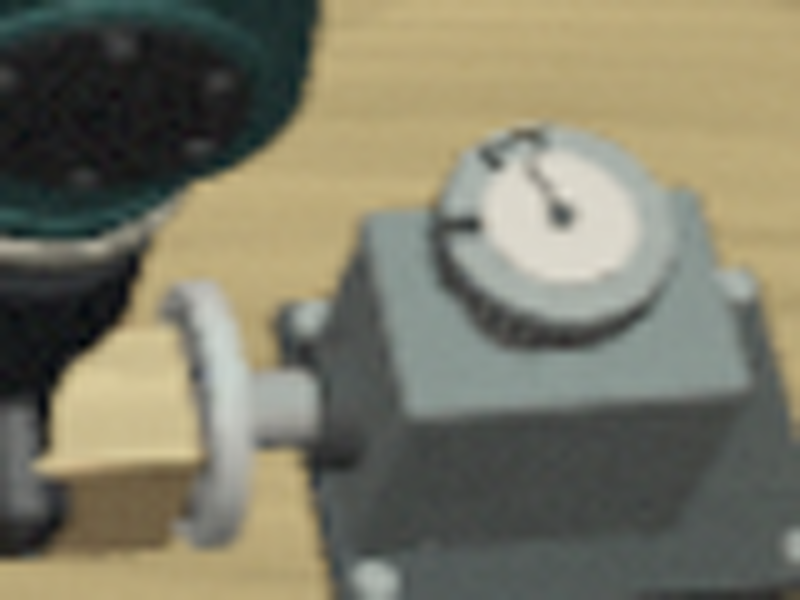

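View pics/scene10y.png

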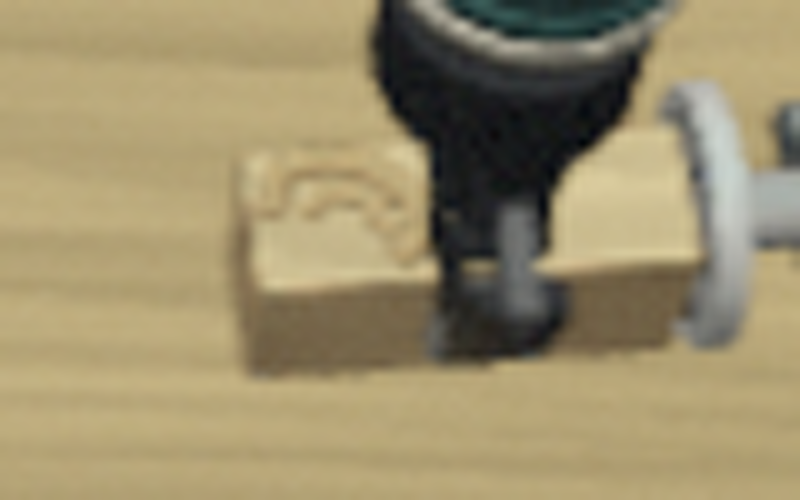

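View pics/top10.png

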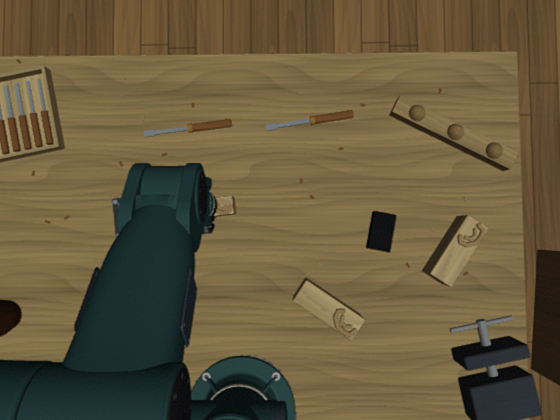

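```bash
python3 - <<'E'
from h import *
needle((562,214),(528,156),(355,180),10)
o=np.array((305,200))
im=cv2.imread('pics/scene10y.png')
y=np.radians(95.6);u=np.array([np.cos(y),np.sin(y)]);n=np.array([-u[1],u[0]])
p0=np.array([.5227,.123])+.021*u
for lat in(-.002,0,.002):
    pts=[]
    for dx in(0,.01):
        P=[(*(p0+dx*u+n*(lat+.04*np.cos(a))),.045+.04*np.sin(a)) for a in np.linspace(0,6.28,73)]
        q=(proj("scene",P)-o+.5)*10-.5;pts.append(q)
        if lat==0:cv2.polylines(im,[q.astype(np.int32)],True,(0,0,255),1)
    q=np.vstack(pts);print(lat,"bbox",q.min(0).round(),q.max(0).round())
for lat in(-.002,0,.002):
    P=[(*(p0+dx*u+n*(lat+s*.023)),.06) for dx,s in((0,-1),(0,1),(-.13,1),(-.13,-1))]
    q=(proj("scene",P)-o+.5)*10-.5;print(lat,q.round().tolist())
    if lat==0:cv2.polylines(im,[q.astype(np.int32)],True,(255,0,0),1)
cv2.imwrite('pics/ov.png',im)
E
```

```text
needle -158.8240390580836 r 0.020140219854823976 travel mm 21.70725304500678
-0.002 bbox [650.  83.] [748. 356.]
0 bbox [649.  77.] [747. 349.]
0.002 bbox [647.  72.] [746. 343.]
-0.002 [[703.0, 265.0], [676.0, 128.0], [238.0, 157.0], [257.0, 295.0]]
0 [[702.0, 259.0], [675.0, 122.0], [237.0, 151.0], [256.0, 289.0]]
0.002 [[700.0, 253.0], [673.0, 116.0], [236.0, 146.0], [256.0, 283.0]]
```

View pics/ov.png

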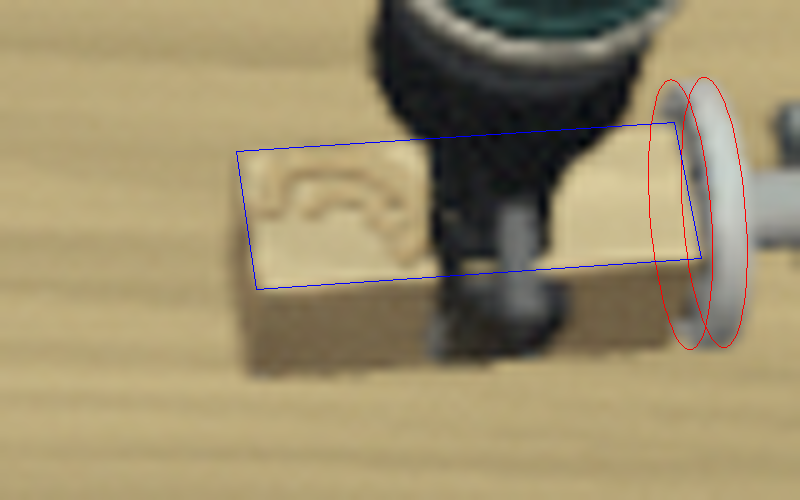

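The block outline matches the plate prediction within about 1 mm. The needle is mid-band, with travel of about 21.7 mm. I'll hold briefly to check it stays steady, then hand in.

```bash
python3 -m pendant '{"dp":[[0,0,0],[0,0,0],[0,0,0],[0,0,0],[0,0,0],[0,0,0],[0,0,0],[0,0,0],[0,0,0],[0,0,0],[0,0,0],[0,0,0]],"spin":[0,0,0,0,0,0,0,0,0,0,0,0]}'; python3 -c "
from h import *
im=get_image('scene');o=(355,180)
cv2.imwrite('pics/s11.png',cv2.resize(im[o[1]:o[1]+60,o[0]:o[0]+80,::-1],None,fx=10,fy=10,interpolation=cv2.INTER_CUBIC))"
```

```text
clock: 16.57
tool_pos: [0.5281, 0.0783, 0.0151]
eef_rot: [[-0.995, 0.001, 0.102], [-0.102, -0.003, -0.995], [-0.0, -1.0, 0.003]]
ft_force: [0.3, -15.6, 7.3]
finger_gap: 0.0456
```

View pics/s11.png

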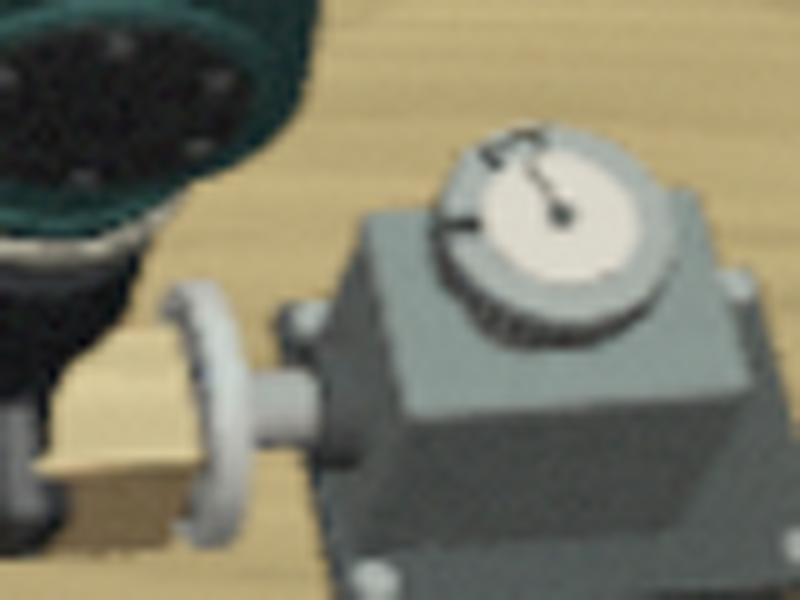

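The needle has not moved: its tip is at crop (528,157), between the band marks at (493,155) and (540,139).

```bash
python3 -c "
from rig import manip
print(manip.close_job())"
```

```text
the job is handed in; nothing more can be done
None
```

I zeroed the gauge with the faceplate untouched, then pressed the smallest block plain end first against the plate. The arm is still holding it there; I handed the job in at about 16.6 s.

- **Gauge:** I turned the bezel about 44° counter-clockwise. The pictures showed this was about 2.5° too far, so I gripped it again and turned it back. After that the zero mark stood at the needle tip in both cameras.
- **Push:** the needle stands midway in the band, at about 21.7 mm of travel by the scene camera. It stayed there through a 1 s hold, and it was in or below the band in every picture while I was pushing. The wrist reads about 16 N along the push and 7 N upward from the bench. I put the excess over the roughly 13 N spring force down to the block rubbing on the bench.
- **Alignment:** in the scene picture the block's outline matches the plate to within about 1 mm sideways, and it looks square to within about 1°. The two cameras disagree by about 3 mm on the head's position and 0.7° on its direction. The arm hid the plate from the top camera, so this check rests on the scene camera alone.
- **Gouges and sanding block:** nothing touched them, and they look unmoved in the last top picture.

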